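# Set the tube-bed gap of a peristaltic pump

### The job

Set the pump for the next tube: with light fingertip strokes, roll the knurled thumbwheel on top of it until the shoe has closed in on the rollers so far that its pointer stands opposite the tip of the setting tab on the scale. Then, finger off the wheel, gently push the clamp lever fully over to its stop to lock the setting. Grip and lift nothing, move the shoe only by the wheel, and leave the setting tab and the loose things standing about as they are.

Things in the scene. Friction and masses are not known exactly. Their poses are not given: they have to be found in the camera images.
- pump: bench-top peristaltic pump, white housing, plain grey top deck 75 mm above the worktop, 220 mm wide (its y), 130 mm deep (its x), standing fast. Origin under its centre on the worktop; z up, x from front panel (window, speed knob) to back, y to the left seen from the front. On the deck: fixed roller rotor (right, 106 mm high), shoe (middle), thumbwheel (left rear), clamp lever (left front)
- wheel_top (a point): highest point of the knurled steel thumbwheel's rim, mid-width, fixed on the pump, 111 mm above the worktop. The wheel is 48 mm in diameter, 14 mm wide, axle level along the pump's x, 24 mm below this point. It stands between cheeks 7 mm lower than its crown. Stroking the crown to the pump's +y (left, away from the rotor) closes the shoe, to -y opens it: 0.21 mm of shoe per mm of rim
- wheel: the thumbwheel; origin at mid-width on its axle, x along the axle (the pump's x), turns with it. Rack and pinion: the shoe moves 5 mm per rad. It turns against light friction (1.5 to 2 N at the rim) and stays where it is left; 4 to 10 N downwards carry it along, 40 N would harm it. Obstacles: a microscope 0.47 m tall stands at x over 0.47, y -0.13 to 0.10 (world); a balance behind the pump
- shoe: tube-bed shoe: grey block 52 mm wide (pump's x), 24 mm high, hollow steel-lined face towards the rotor, on a rack bar; slides along the pump's y, closing towards -y, at most 32 mm from fully open. Its origin coincides with the pump's origin when fully open and moves with it
- pointer (a point): tip of the flat dark pointer plate on the shoe's front side, 8 mm above the deck, above the scale strip; moves with the shoe
- mark (a point): tip of the setting tab: small dark rider 10 mm wide, 8 mm high on a rail at the front of the scale strip, pointed towards the pointer. This point is where the pointer's tip should come: the two points coincide when set. At the start the pointer is 12 to 28 mm to its left (pump's +y). The tab slides if it is knocked
- lock (a joint): clamp lever, swings level about an upright pivot: 0 = open (the lever points to the pump's front), 1.25 rad = locked, at its stop (the lever points to the pump's left, +y); it turns clockwise seen from above from open to locked, against a light friction (about 1.3 N at the knob), and stays where it is left; its stop is hard: over 60 N would harm it
- lock_knob (a point): middle of the upright black knob at the end of the clamp lever, 40 mm from the pivot; the knob is 15 mm in diameter and reaches from 82 to 103 mm above the worktop
- lock_pivot (a point): point on the lever's pivot axis, at the height of the knob's middle (93 mm above the worktop), fixed on the pump
- vial_a: loose capped vial with yellowish filling, 26 mm in diameter, 55 mm high, standing to the right of the pump; bystander, origin under its centre
- vial_b: loose capped vial with greenish filling, 26 mm in diameter, 55 mm high, standing to the right of the pump; bystander, origin under its centre
- forceps: loose steel forceps, 136 mm long, 14 mm wide, 9 mm high, lying along the pump's back; bystander, origin under its centre

How it is judged:
On the way, in this order (a step that is already met when the one before it is completed fails the run):
1. the wheel has been rolled until the pointer stands opposite the tab's tip, the clamp lever still open (y of pointer in the frame of mark between -0.0015 and 0.0015 m and contact force between the fingers and wheel below 0.1 N and value of joint lock below 0.6 rad), for 0.3 s.
2. the clamp lever is over at its stop (value of joint lock above 1.12 rad), for 0.2 s.
At the end, for the whole second after the job is handed in: the pointer's tip stands within 1.5 mm of the setting tab's tip along the slide, at rest, and the clamp lever is locked (turned to at least 1.12 of its 1.25 rad) (y of pointer in the frame of mark between -0.0015 and 0.0015 m and value of joint lock above 1.12 rad and linear speed of shoe below 0.002 m/s); the robot touches nothing.
It fails at once if the shoe was pushed directly instead of by the wheel (contact force between the fingers and shoe above 4 N).
It fails at once if the wheel was forced (over 40 N) (contact force between the fingers and wheel above 40 N).
It fails at once if the clamp lever was gripped hard or forced (over 60 N) (contact force between the fingers and lock above 60 N).
It fails at once if the setting tab was shifted (distance of mark from where it was at the start of the episode above 0.0015 m).
It fails at once if a bystander was lifted, carried or pushed away (distance of any of vial_a, vial_b, forceps from where it was at the start of the episode above 0.02 m).
It also fails if it takes over 72 s, if anything falls off the work surface, if the arm or the gripper's body presses on something with over 40 N, if the wrist force passes 120 N, or if a joint passes its speed limit or range.

### The arm

A 6-joint arm with a two-finger parallel gripper is mounted at the origin on a cart in front of the work surface, level with it; the furniture and walls round the work are solid. World frame = base frame: x ahead of the robot, y to its left, z up, the work surface at z = 0. Lengths are in m, angles in rad, forces in N, time in s.
With the tool pointing down it reaches from about 0.35 to 0.85 m from the base axis. Payload 8.1 kg.
Tool frame: the origin (TCP) lies on the centre line of the jaws, within the pads' length; the fingertips stand robot.tip_extent ahead of it and the grasp point (between the pads) lies 11 mm behind it (robot.tip_extent is the distance from the TCP to the fingertips, in m); y points along the fingers, z is the direction in which the jaws open and shut, and the axes are right-handed (so a half turn about y gives the same grasp; the last joint's range is limited). The gripper opens to 93 mm and grips with 3 to 60 N. Pads are 15 mm wide; open, the fingers measure 128 mm over their backs; the gripper's body (75 mm by 188 mm) begins 65 mm behind the grasp point.
Start: joints at [1.038, 0.13, 1.488, -0, 1.523, -0.085], TCP at [0.26, 0.541, 0.227] pointing down, gripper open.
Joint ranges: [-2.96, 2.96], [-0.89, 2.26], [0.02, 2.5], [-1.34, 4.48], [0, 2.73], [-2.66, 2.66]. Speed limits (rad/s): [2.39, 2.39, 2.79, 3.14, 3.14, 3.14].

### API

Orientations are given as a rotation vector (axis times angle).
In Python, from plant import monitor, optics, robot gives the robot as it stands.
- The arm moves only by the shell command python3 -m inch 'ROWS' [OPENING] [FORCE]. ROWS is JSON, a list that holds one entry, the list of rows, each a list of 6 numbers: the shift along the tool's x, y, z in mm, then the turn, a rotation vector about the tool's x, y, z in rad. A call has 1 to 8 rows; each row shifts and turns the commanded pose from where the row before left it, along the tool's axes as they then stand; what a row does not reach is not made up. A row lasts 1/8 s, in which the tool goes at most 62.5 mm and 10.7 degrees, less where a joint would pass 70% of its speed; a pose out of reach is approached as far as the arm can. A call is refused whole if a number of a shift passes 62.5 or a number of a turn 0.188, either way. A call with a gripper value outside its range is refused whole. OPENING is the finger opening in mm, from 0 to 93, set as the call begins (- or left out, the last holds). The fingers move at their own pace and stop on an object; FORCE is the grip in N (left out, the last holds). Time passes only in rows, so rows that do not move let the fingers close. It gives the time, the measured TCP pose, the force and the opening at its end, in the units of the state.
- monitor.read_state(): the state, without advancing time (a new reading comes with each control period).
- optics.read_camera(name): name is "scene" or "top" or "wrist"; returns a dict with "image" (384x512x3 uint8, blue, green, red), "fx", "fy", "cx", "cy" (pixels), "rvec" (rotation vector, rad) and "tvec" (3), from world to camera coordinates, as OpenCV has them. Camera axes: x right, y down, z forward; pixel columns grow to the right and rows downward; lengths in m; the calibration is good to about 2 mm. A picture is of the moment at which its call begins. There is no depth.
- robot.close_job(): hands the job in, once; it reports no verdict.
The state is a dict: "t": time; "q": joint angles; "dq": joint speeds; "joint_torque": joint torques, N m; "tool_pos": TCP position; "orientation": TCP orientation; "force": force on the tool from outside, world axes, zero at the start; "wrist_torque": the same for the moment, N m; "opening": finger opening in m.
Only numpy, scipy, OpenCV 4.12 (cv2) and the standard library are available. Lean on these libraries where they do the work, as an engineer would, in place of code of your own. Each camera call takes 0.05 s, during which the arm holds its last target.

## Working session

There is one attempt and no reset: what is moved stays moved. The work goes in short steps, Python scripts to look and compute and a shell command to move; the robot and the scene stay as the last step left them, time stands still between calls to the robot, and variables do not carry over. Pictures are saved under pics/ and viewed, and the job is handed in when it is done.

```bash
ls; mkdir -p pics; python3 - <<'E'
from plant import monitor, optics, robot
import cv2
print(monitor.read_state()); print(robot.tip_extent)
for n in ["scene","top","wrist"]:
    c=optics.read_camera(n); cv2.imwrite(f"pics/{n}0.png",c["image"]); print(n,c["fx"],c["fy"],c["cx"],c["cy"],c["rvec"],c["tvec"])
E
```

```text
pics
{'t': 0.0, 'q': array([ 1.03762210e+00,  1.31165395e-01,  1.48927220e+00,  2.37333184e-05,
        1.52297088e+00, -8.53878011e-02]), 'dq': array([ 0.00104612,  0.00141786, -0.00031862, -0.00051834, -0.00081387,
        0.00103492]), 'joint_torque': array([-1.49090461e-03, -5.59872794e+01, -4.91737068e+01,  7.65833328e-02,
        3.62774951e-02, -1.57952327e-04]), 'tool_pos': array([0.25947083, 0.54039149, 0.22558878]), 'orientation': array([-1.54385042,  0.35169729, -0.35078723]), 'force': array([-0.33396682,  0.01713185,  0.20839469]), 'wrist_torque': array([ 0.00784272, -0.01464055, -0.0282651 ]), 'opening': 0.09308081321781302}
0.008
scene 390.3591914194509 390.3591914194509 255.23400565038372 190.84710220783415 [ 2.02004913 -0.52051546  0.318834  ] [-0.36265411  0.26346177  0.56853597]
top 455.45761307227536 455.45761307227536 261.0725682821774 190.6571433091886 [ 2.09504146 -2.15022445  0.14828813] [0.16776347 0.47618184 0.91707186]
wrist 302.5227072847533 302.5227072847533 261.9350033528661 187.41886092903968 [-2.46197274 -1.54804406 -0.2041786 ] [-0.59919513 -0.03064624  0.38916353]
```

View pics/scene0.png

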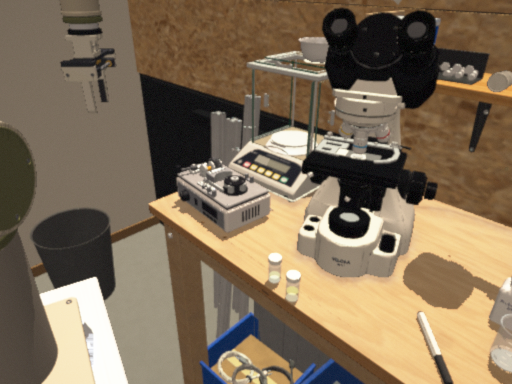

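View pics/top0.png

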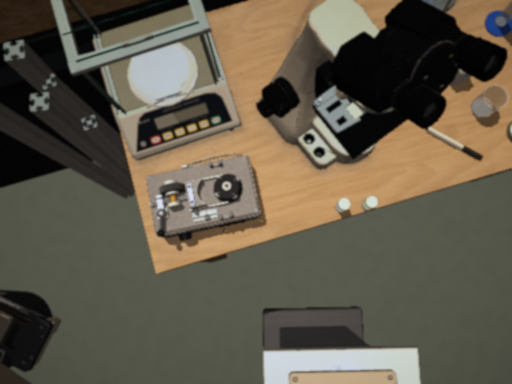

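View pics/wrist0.png

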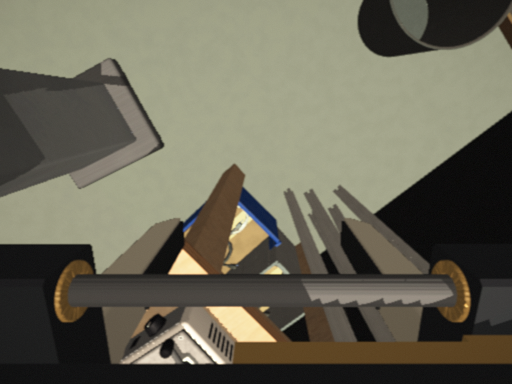

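```bash
cat > h.py <<'E'
import numpy as np, cv2
from scipy.spatial.transform import Rotation as R
from plant import monitor, optics, robot
def cam(n): return optics.read_camera(n)
def ray(c,u,v):
    M=R.from_rotvec(np.ravel(c["rvec"])).as_matrix(); t=np.ravel(c["tvec"])
    d=M.T@np.array([(u-c["cx"])/c["fx"],(v-c["cy"])/c["fy"],1.]); return -M.T@t,d
def onz(c,u,v,z):
    o,d=ray(c,u,v); return o+d*(z-o[2])/d[2]
def proj(c,P):
    K=np.array([[c["fx"],0,c["cx"]],[0,c["fy"],c["cy"]],[0,0,1.]])
    return cv2.projectPoints(np.atleast_2d(np.array(P,float)),np.ravel(c["rvec"]),np.ravel(c["tvec"]),K,None)[0][:,0]
def tri(rs):
    A=0;b=0
    for o,d in rs:
        d=d/np.linalg.norm(d);P=np.eye(3)-np.outer(d,d);A=A+P;b=b+P@o
    return np.linalg.solve(A,b)
def crop(img,x0,y0,x1,y1,f,fn):
    cv2.imwrite("pics/"+fn,cv2.resize(img[y0:y1,x0:x1],None,fx=f,fy=f,interpolation=cv2.INTER_CUBIC))
def toolshift(dw,s=None):
    s=s or monitor.read_state(); return R.from_rotvec(s["orientation"]).inv().apply(dw)*1000
E
python3 - <<'E'
from h import *
c=cam("top"); crop(c["image"],135,140,275,245,5.5,"topz.png")
for z in (0.075,): 
  for p in [(147,178),(247,155),(262,217),(162,237)]: print(p,onz(c,*p,z))
c=cam("scene"); crop(c["image"],165,150,285,240,6.5,"scz.png")
s=monitor.read_state(); print(R.from_rotvec(s["orientation"]).as_matrix().round(3))
c=cam("wrist"); print("wrist cam pos in tool", R.from_rotvec(s["orientation"]).inv().apply(ray(c,0,0)[0]-s["tool_pos"]), R.from_rotvec(s["orientation"]).inv().apply(R.from_rotvec(np.ravel(c["rvec"])).as_matrix()))
E
```

```text
(147, 178) [0.5078635  0.38844002 0.075     ]
(247, 155) [0.55011757 0.18175477 0.075     ]
(262, 217) [0.42104995 0.1539232  0.075     ]
(162, 237) [0.38606252 0.35590381 0.075     ]
[[ 0.901 -0.     0.433]
 [-0.433 -0.001  0.901]
 [-0.    -1.    -0.001]]
wrist cam pos in tool [-0.07226624 -0.15643397  0.00036346] [[ 7.19862832e-04  6.88207521e-04  9.99999504e-01]
 [ 9.64798133e-01 -2.62991061e-01 -5.13530145e-04]
 [ 2.62990577e-01  9.64798025e-01 -8.53298821e-04]]
```

View pics/topz.png

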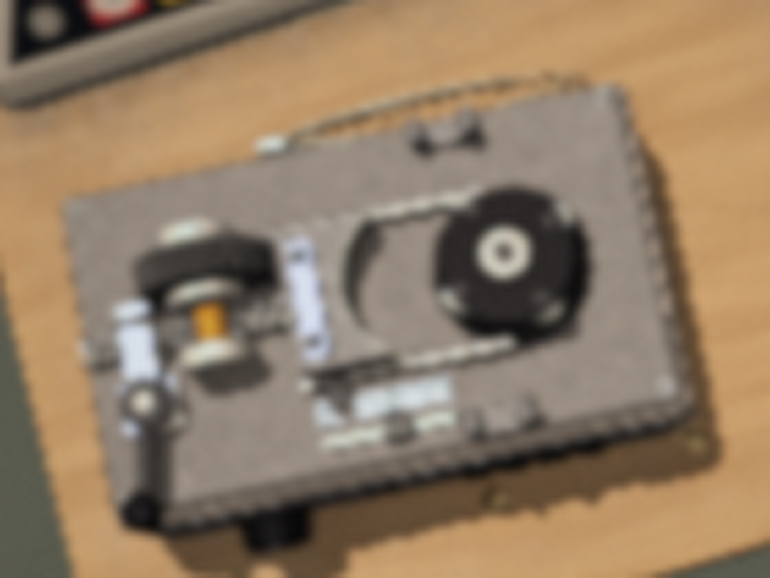

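View pics/scz.png

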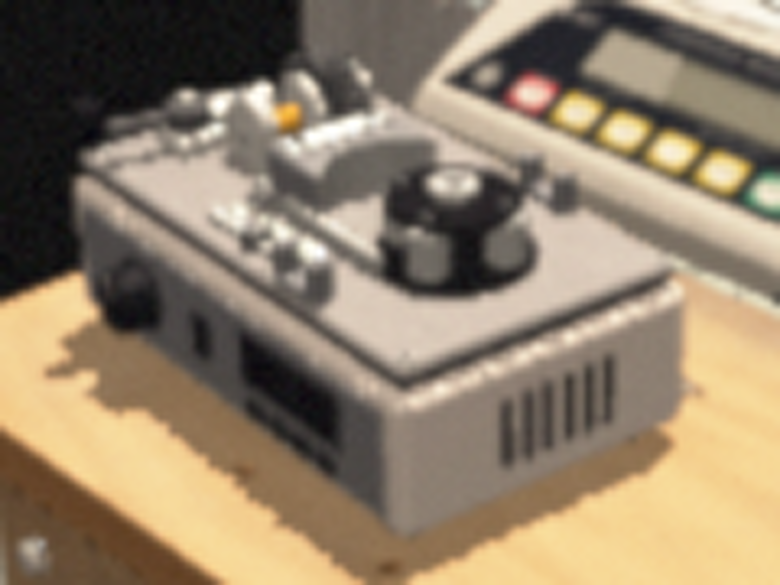

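```bash
python3 -m inch '[[[0,0,0,0,-0.16,0],[0,0,0,0,-0.16,0],[0,0,0,0,-0.16,0],[0,0,0,0,-0.165,0]]]' 0 10; python3 - <<'E'
from h import *
s=monitor.read_state(); c=cam("top")
for p,z in [((225,85),.05),((120,120),.05),((205,35),.3),((70,70),.3),((172.3,187.6),.1),((240,125),.02),((161,233),.093),((161,213),.093)]: print(p,z,onz(c,*p,z).round(3))
print(s["tool_pos"],toolshift(np.array([.41,.30,.20])-s["tool_pos"],s))
E
```

```text
t: 0.8
tool_pos: [0.2597, 0.5408, 0.2265]
orientation: [-1.565, -0.159, 0.159]
force: [0.2, 0.3, 0.0]
opening: 0.0575
(225, 85) 0.05 [0.714 0.228 0.05 ]
(120, 120) 0.05 [0.643 0.457 0.05 ]
(205, 35) 0.3 [0.697 0.234 0.3  ]
(70, 70) 0.3 [0.644 0.454 0.3  ]
(172.3, 187.6) 0.1 [0.482 0.33  0.1  ]
(240, 125) 0.02 [0.632 0.199 0.02 ]
(161, 233) 0.093 [0.393 0.354 0.093]
(161, 213) 0.093 [0.432 0.354 0.093]
[0.25972865 0.54079921 0.22653229] [  98.75599152   26.56461845 -266.10388562]
```

```bash
python3 -m inch '[[[20,5,-53,0,0,0],[20,5,-53,0,0,0],[20,5,-53,0,0,0],[20,5,-53,0,0,0],[20,5,-53,0,0,0],[0,0,0,0,0,0]]]'; python3 - <<'E'
from h import *
c=cam("wrist"); cv2.imwrite("pics/w1.png",c["image"]); print(monitor.read_state()["tool_pos"])
E
```

```text
t: 1.6
tool_pos: [0.4114, 0.2974, 0.2013]
orientation: [-1.567, -0.149, 0.149]
force: [-0.5, 0.8, 0.1]
opening: 0.0004
[0.41046998 0.29922472 0.20154817]
```

View pics/w1.png

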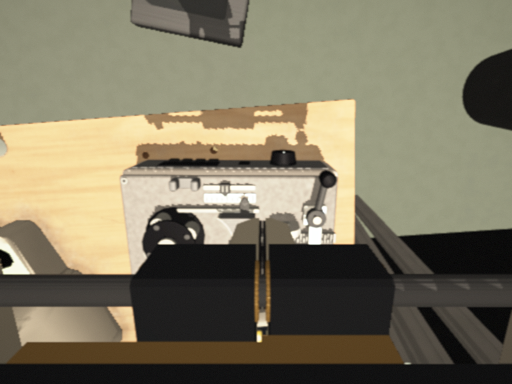

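```bash
python3 -m inch '[[[35,15,0,0,0,0],[35,15,0,0,0,0],[0,0,0,0,0,0]]]'; python3 - <<'E'
from h import *
c=cam("wrist"); cv2.imwrite("pics/w2.png",c["image"]); print(monitor.read_state()["tool_pos"])
crop(c["image"],80,10,400,250,2.5,"w2z.png")
E
```

```text
t: 2.02
tool_pos: [0.4781, 0.3153, 0.1694]
orientation: [-1.566, -0.152, 0.157]
force: [-1.6, 0.1, 0.6]
opening: 0.0006
[0.47753094 0.31528798 0.1705225 ]
```

View pics/w2z.png

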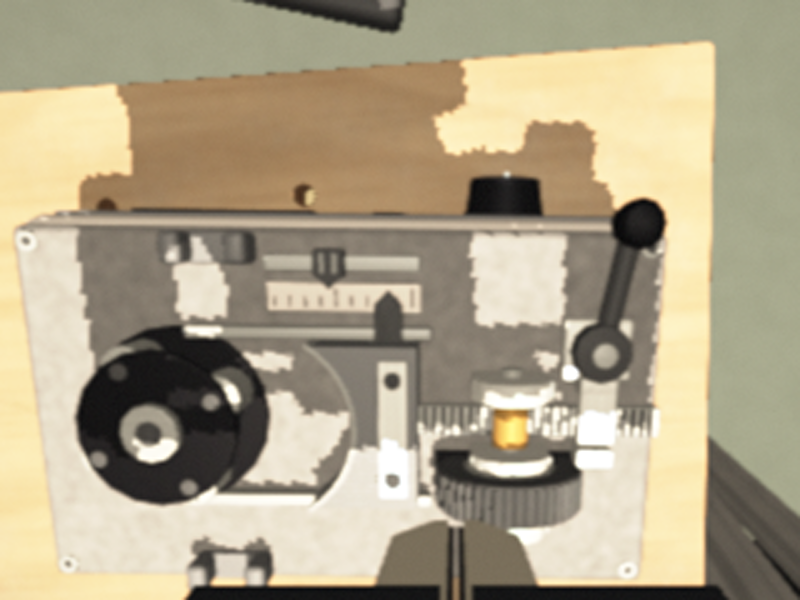

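```bash
python3 - <<'E'
from h import *
c=cam("wrist")
f=lambda u,v:(80+u/2.5,10+v/2.5)
P={k:onz(c,*f(*p),z) for k,p,z in [("FR",(27,240),.075),("BR",(68,563),.075),("BL",(628,570),.075),("FL",(652,246),.075),("mark",(328,287),.083),("ptr",(388,292),.083),("knob",(638,218),.103),("piv",(606,355),.093),("wheelF",(508,470),.111),("wheelB",(508,500),.111)]}
for k in P: print(k,P[k].round(4))
y=(P["BL"]-P["BR"]); print("yaw",np.arctan2(-y[0],y[1]))
ctr=(P["BL"]+P["FR"])/2; print("ctr",ctr)
yh=np.array([y[0],y[1],0]);yh/=np.linalg.norm(yh)
print("ptr-mark along y mm",(P["ptr"]-P["mark"])@yh*1000, "tool yaw",R.from_rotvec(monitor.read_state()["orientation"]).as_matrix().round(3))
a=cam("top"); print(proj(a,[P["wheelF"],P["wheelB"],P["mark"],P["ptr"],P["knob"],P["BL"],P["FR"]]))
E
```

```text
FR [0.4341 0.1659 0.075 ]
BR [0.5449 0.1861 0.075 ]
BL [0.508  0.3849 0.075 ]
FL [0.3967 0.3638 0.075 ]
mark [0.4292 0.2645 0.083 ]
ptr [0.427  0.2834 0.083 ]
knob [0.3912 0.3509 0.103 ]
piv [0.4319 0.3539 0.093 ]
wheelF [0.4692 0.3296 0.111 ]
wheelB [0.4785 0.3316 0.111 ]
yaw 0.18323037211586463
ctr [0.47107604 0.27541182 0.075     ]
ptr-mark along y mm 18.98682255506329 tool yaw [[ 0.981 -0.001 -0.196]
 [ 0.196 -0.     0.981]
 [-0.001 -1.     0.   ]]
[[171.38598112 192.95185369]
 [170.40680526 188.33071657]
 [206.65265812 213.99506653]
 [197.25508872 215.32663001]
 [161.07340716 233.38006919]
 [148.70299647 177.87755313]
 [255.90906978 210.70138631]]
```

```bash
python3 -m inch '[[[3,20,6,0,0.013,0],[0,20,0,0,0,0],[0,0,0,0,0,0],[0,0,0,0,0,0]]]'; python3 - <<'E'
from h import *
c=cam("wrist"); s=monitor.read_state(); print(s["tool_pos"],s["force"],toolshift(np.array([.4796,.3222,.1185])-s["tool_pos"],s))
cv2.imwrite("pics/w3.png",c["image"])
crop(c["image"],80,10,400,250,2.5,"w3z.png")
a=cam("scene"); crop(a["image"],165,110,285,200,6.5,"s3z.png")
E
```

```text
t: 2.68
tool_pos: [0.4799, 0.3206, 0.1314]
orientation: [-1.566, -0.144, 0.145]
force: [0.3, 0.4, 1.5]
opening: 0.0005
[0.48033647 0.3208032  0.13202247] [0.55447307 0.09493602 0.1404677 ] [-0.47461539 13.52245005  1.50625004]
```

View pics/w3z.png

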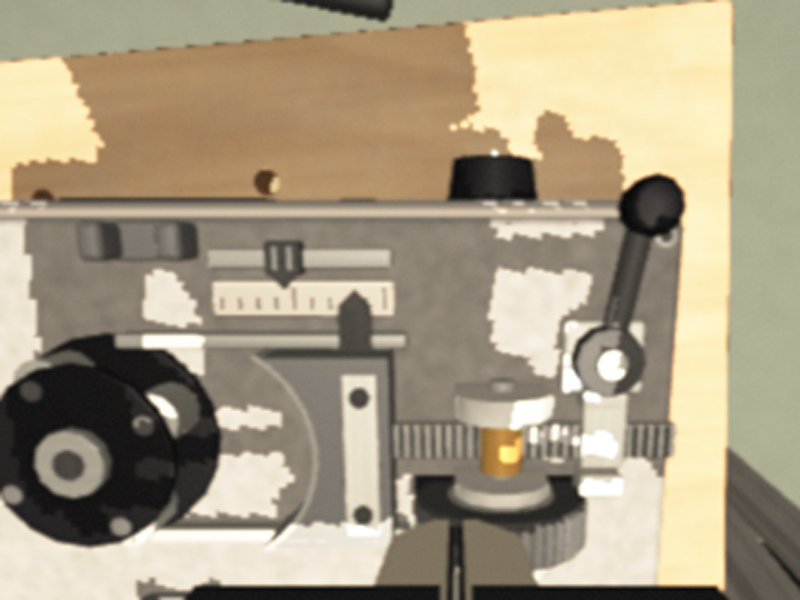

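View pics/s3z.png

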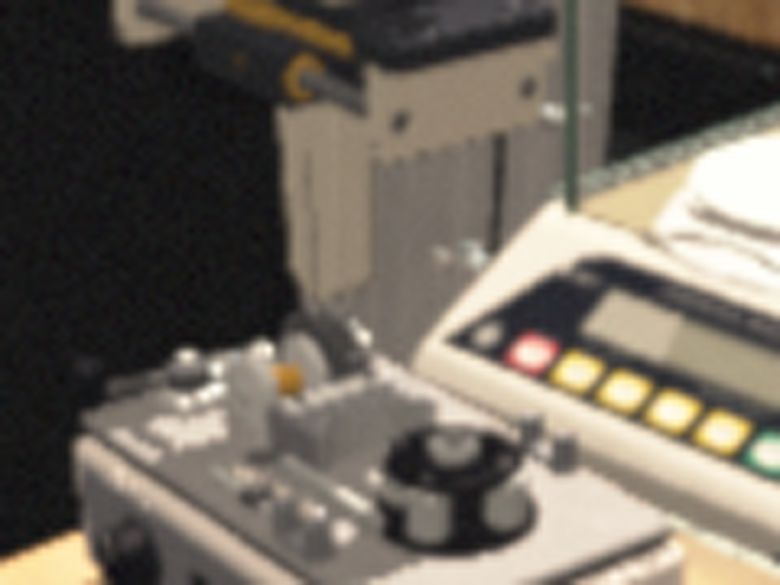

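```bash
python3 - <<'E'
from h import *
c=cam("wrist")
f=lambda u,v:(80+u/2.5,10+v/2.5)
print(onz(c,*f(498,500),.09),onz(c,*f(284,285),.083),onz(c,*f(355,293),.083))
E
python3 -m inch '[[[0,8,0,0,0,0],[0,0,0,0,0,0],[0,3,0,0,0,0],[0,0,0,0,0,0]]]'; python3 -m inch '[[[0,1.5,0,0,0,0],[0,0,0,0,0,0]]]'
```

```text
[0.47669396 0.33221136 0.09      ] [0.4299801  0.26499863 0.083     ] [0.4286023  0.28392963 0.083     ]
t: 3.32
tool_pos: [0.48, 0.3207, 0.1203]
orientation: [-1.566, -0.144, 0.145]
force: [-0.4, -0.2, -0.4]
opening: 0.0004
t: 3.58
tool_pos: [0.4801, 0.3208, 0.119]
orientation: [-1.566, -0.145, 0.145]
force: [-0.2, -0.1, 0.8]
opening: 0.0003
```

```bash
python3 -m inch '[[[0,0.7,0,0,0,0],[0,0,0,0,0,0]]]';python3 -m inch '[[[0,0.5,0,0,0,0],[0,0,0,0,0,0]]]'; python3 -m inch '[[[0,0.5,0,0,0,0],[0,0,0,0,0,0]]]'
```

```text
t: 3.82
tool_pos: [0.4801, 0.3208, 0.1184]
orientation: [-1.566, -0.145, 0.145]
force: [-0.0, -0.1, -0.1]
opening: 0.0006
t: 4.08
tool_pos: [0.4802, 0.3208, 0.118]
orientation: [-1.566, -0.145, 0.145]
force: [0.0, 0.7, 0.5]
opening: 0.0008
t: 4.32
tool_pos: [0.4803, 0.3209, 0.1178]
orientation: [-1.566, -0.145, 0.144]
force: [-0.9, -1.2, 2.6]
opening: 0.0006
```

```bash
python3 -m inch '[[[0,0.4,0,0,0,0],[0,0,0,0,0,0]]]'; python3 -m inch '[[[0,0.3,0,0,0,0],[0,0,0,0,0,0]]]'
```

```text
t: 4.58
tool_pos: [0.4804, 0.3209, 0.1176]
orientation: [-1.566, -0.145, 0.144]
force: [-2.4, -0.9, 4.9]
opening: 0.0005
t: 4.82
tool_pos: [0.4804, 0.3209, 0.1176]
orientation: [-1.566, -0.145, 0.144]
force: [-2.8, -1.6, 7.6]
opening: 0.0007
```

```bash
python3 -m inch '[[[0,0,4,0,0,0],[0,0,4,0,0,0],[0,0,4,0,0,0],[0,0,0,0,0,0]]]'; python3 -m inch '[[[0,0,4,0,0,0],[0,0,4,0,0,0],[0,0,0,0,0,0]]]'; python3 - <<'E'
from h import *
c=cam("wrist"); print(monitor.read_state()["force"])
crop(c["image"],80,10,400,250,2.5,"w4z.png")
E
```

```text
t: 5.32
tool_pos: [0.4783, 0.3334, 0.119]
orientation: [-1.565, -0.146, 0.144]
force: [-6.0, -1.5, 14.9]
opening: 0.0002
t: 5.7
tool_pos: [0.4768, 0.3415, 0.1185]
orientation: [-1.564, -0.146, 0.144]
force: [-5.4, 0.8, 11.9]
opening: 0.0006
[-4.8104631   0.43589473 11.96106476]
```

View pics/w4z.png

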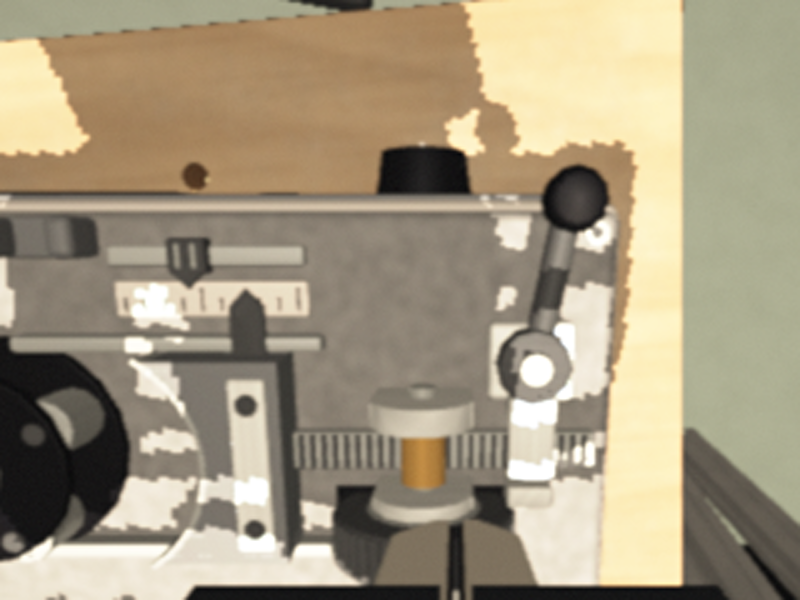

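```bash
python3 -m inch '[[[0,-8,0,0,0,0],[0,0,-9,0,0,0],[0,0,-9,0,0,0],[0,6,0,0,0,0],[0,0,0,0,0,0]]]'; python3 -m inch '[[[0,0.8,0,0,0,0],[0,0,0,0,0,0]]]'
```

```text
t: 6.38
tool_pos: [0.4801, 0.3221, 0.1183]
orientation: [-1.567, -0.144, 0.144]
force: [0.8, -0.7, 0.9]
opening: 0.0005
t: 6.62
tool_pos: [0.48, 0.3226, 0.1183]
orientation: [-1.566, -0.145, 0.144]
force: [-0.3, -2.6, 4.4]
opening: 0.0004
```

```bash
python3 -m inch '[[[0,0,3.5,0,0,0],[0,0,3.5,0,0,0],[0,0,3.5,0,0,0]]]'; python3 -m inch '[[[0,0,3.5,0,0,0],[0,0,3.5,0,0,0],[0,0,0,0,0,0]]]';  python3 -m inch '[[[0,-8,0,0,0,0],[0,0,-9,0,0,0],[0,0,-9,0,0,0],[0,6,0,0,0,0],[0,0,0,0,0,0]]]'; python3 - <<'E'
from h import *
c=cam("wrist"); print(monitor.read_state()["force"])
crop(c["image"],100,80,240,170,5.5,"w5z.png")
E
```

```text
t: 7.0
tool_pos: [0.4781, 0.3336, 0.1191]
orientation: [-1.565, -0.145, 0.144]
force: [-2.1, -2.6, 10.1]
opening: 0.0005
t: 7.38
tool_pos: [0.4767, 0.341, 0.1188]
orientation: [-1.565, -0.146, 0.144]
force: [-0.8, -0.1, 6.8]
opening: 0.0006
t: 8.0
tool_pos: [0.4793, 0.3217, 0.1188]
orientation: [-1.567, -0.143, 0.146]
force: [1.2, 0.7, 0.2]
opening: 0.0003
[-0.01439378 -0.09442997 -0.13396588]
```

View pics/w5z.png

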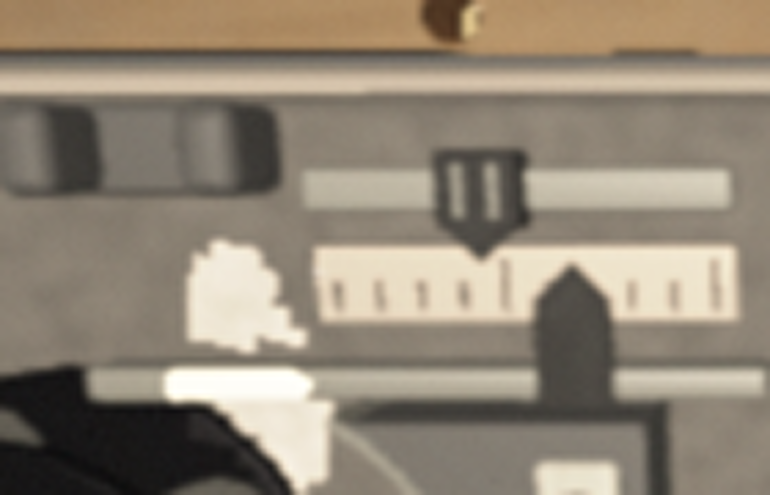

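```bash
cat >> h.py <<'E'
YH=np.array([-np.sin(.185),np.cos(.185),0])
def gap(c,m,p,z=.083): 
    return (onz(c,*p,z)-onz(c,*m,z))@YH*1000
E
python3 - <<'E'
from h import *
c=cam("wrist"); f=lambda u,v:(100+u/5.5,80+v/5.5)
print(gap(c,f(480,256),f(573,266)))
E
python3 -m inch '[[[0,1.2,0,0,0,0],[0,0,0,0,0,0]]]'
```

```text
10.529836969419808
t: 8.35
tool_pos: [0.4798, 0.3224, 0.1187]
orientation: [-1.566, -0.145, 0.145]
force: [0.5, 0.1, -0.7]
opening: 0.0004
```

```bash
python3 -m inch '[[[0,0.9,0,0,0,0],[0,0,0,0,0,0]]]'; python3 -m inch '[[[0,0,3.5,0,0,0],[0,0,3.5,0,0,0],[0,0,3.5,0,0,0]]]'; python3 -m inch '[[[0,0,3.5,0,0,0],[0,0,3.5,0,0,0],[0,0,0,0,0,0]]]';  python3 -m inch '[[[0,-8,0,0,0,0],[0,0,-9,0,0,0],[0,0,-9,0,0,0],[0,6,0,0,0,0],[0,0,0,0,0,0]]]'; python3 - <<'E'
from h import *
c=cam("wrist"); print(monitor.read_state()["force"])
crop(c["image"],100,80,240,170,5.5,"w6z.png")
E
```

```text
t: 8.6
tool_pos: [0.48, 0.3224, 0.1183]
orientation: [-1.566, -0.145, 0.144]
force: [-1.2, -0.2, 4.8]
opening: 0.0001
t: 8.98
tool_pos: [0.4782, 0.3328, 0.1191]
orientation: [-1.566, -0.145, 0.144]
force: [-3.8, -2.8, 9.5]
opening: 0.0006
t: 9.35
tool_pos: [0.4769, 0.3401, 0.1189]
orientation: [-1.565, -0.146, 0.144]
force: [-3.1, 0.0, 7.8]
opening: 0.0005
t: 9.98
tool_pos: [0.4794, 0.3212, 0.1187]
orientation: [-1.567, -0.143, 0.145]
force: [-0.3, -1.3, 0.2]
opening: 0.0005
[-0.36800238  0.72894909  0.4770896 ]
```

View pics/w6z.png

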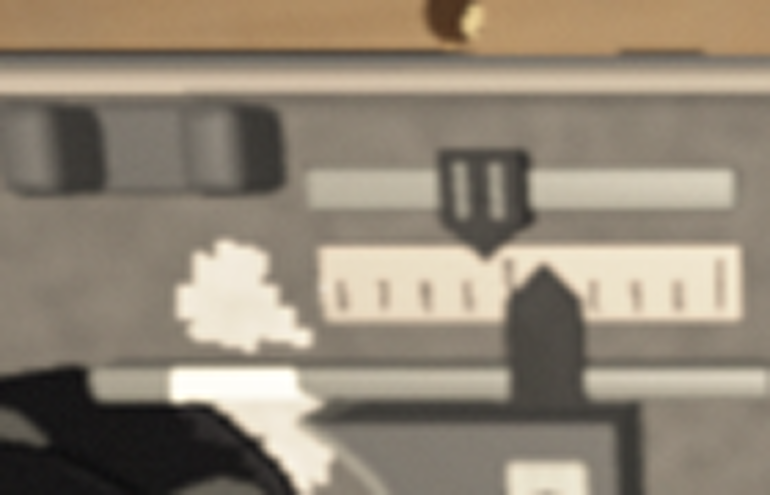

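```bash
python3 -m inch '[[[0,1.8,0,0,0,0],[0,0,0,0,0,0]]]'; python3 -m inch '[[[0,0,3.5,0,0,0],[0,0,3.5,0,0,0],[0,0,3.5,0,0,0]]]'; python3 -m inch '[[[0,0,3.5,0,0,0],[0,0,3.5,0,0,0],[0,0,0,0,0,0]]]';  python3 -m inch '[[[0,-8,0,0,0,0],[0,0,-9,0,0,0],[0,0,-9,0,0,0],[0,6,0,0,0,0],[0,0,0,0,0,0]]]'; python3 - <<'E'
from h import *
c=cam("wrist"); print(monitor.read_state()["force"])
crop(c["image"],100,80,240,170,5.5,"w7z.png")
E
```

```text
t: 10.28
tool_pos: [0.4801, 0.3219, 0.1183]
orientation: [-1.566, -0.145, 0.145]
force: [-0.7, -0.4, 1.5]
opening: 0.0001
t: 10.65
tool_pos: [0.4782, 0.3325, 0.1192]
orientation: [-1.566, -0.145, 0.144]
force: [-3.5, -1.9, 8.3]
opening: 0.0001
t: 11.02
tool_pos: [0.4769, 0.3397, 0.119]
orientation: [-1.565, -0.146, 0.144]
force: [-2.3, 0.2, 6.0]
opening: 0.0008
t: 11.65
tool_pos: [0.4796, 0.3207, 0.1189]
orientation: [-1.567, -0.143, 0.145]
force: [-0.0, 0.2, -1.2]
opening: 0.0006
[-0.62293484  0.09523992  0.22613658]
```

View pics/w7z.png

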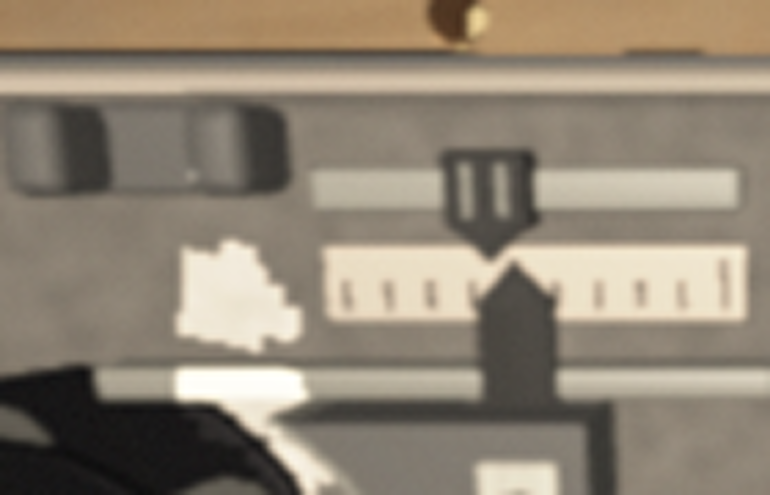

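```bash
python3 -m inch '[[[0,-2,3,0,0,0],[0,3.2,0,0,0,0],[0,0,0,0,0,0]]]'; python3 - <<'E'
from h import *
print(monitor.read_state()["tool_pos"],monitor.read_state()["force"])
E
python3 -m inch '[[[0,0.4,0,0,0,0],[0,0,0,0,0,0]]]'
```

```text
t: 12.08
tool_pos: [0.4797, 0.3246, 0.119]
orientation: [-1.566, -0.145, 0.144]
force: [0.9, 0.3, 0.2]
opening: 0.0008
[0.47972701 0.32458194 0.11901536] [0.9498676  0.25575549 0.24789762]
t: 12.32
tool_pos: [0.4797, 0.3245, 0.1188]
orientation: [-1.565, -0.145, 0.144]
force: [-0.4, 0.1, 2.2]
opening: 0.0002
```

```bash
python3 -m inch '[[[0,0.5,0,0,0,0],[0,0,0,0,0,0]]]'; python3 -m inch '[[[0,0,3,0,0,0],[0,0,3,0,0,0],[0,0,3,0,0,0],[0,0,3,0,0,0],[0,0,0,0,0,0]]]'; python3 - <<'E'
from h import *
c=cam("wrist"); print(monitor.read_state()["force"])
crop(c["image"],80,80,220,170,5.5,"w8z.png")
E
```

```text
t: 12.58
tool_pos: [0.4798, 0.3244, 0.1186]
orientation: [-1.566, -0.145, 0.144]
force: [-1.0, 1.2, 5.8]
opening: 0.0006
t: 13.2
tool_pos: [0.4777, 0.3362, 0.1192]
orientation: [-1.566, -0.146, 0.144]
force: [-1.8, -1.2, 8.5]
opening: 0.0003
[-2.72252649 -1.36268715  8.72964056]
```

View pics/w8z.png

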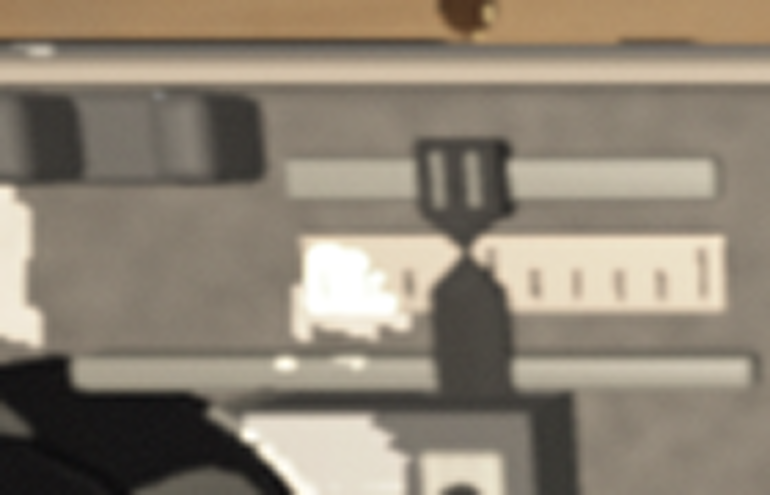

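```bash
python3 -m inch '[[[0,-8,0,0,0,0],[0,-8,0,0,0,0],[0,0,-31,0,0,0],[0,0,-31,0,0,0],[0,0,0,0,0,0],[0,0,0,0,0,0]]]'; python3 - <<'E'
from h import *
c=cam("wrist"); print(monitor.read_state()["force"])
print(proj(c,[[.4295,.2645,.083]]))
crop(c["image"],190,75,330,165,5.5,"w9z.png")
E
```

```text
t: 14.0
tool_pos: [0.4887, 0.2754, 0.1342]
orientation: [-1.566, -0.144, 0.144]
force: [0.1, 0.5, -0.2]
opening: 0.0003
[ 0.07218177  1.3852545  -0.95121403]
[[262.26934716 123.51735998]]
```

View pics/w9z.png

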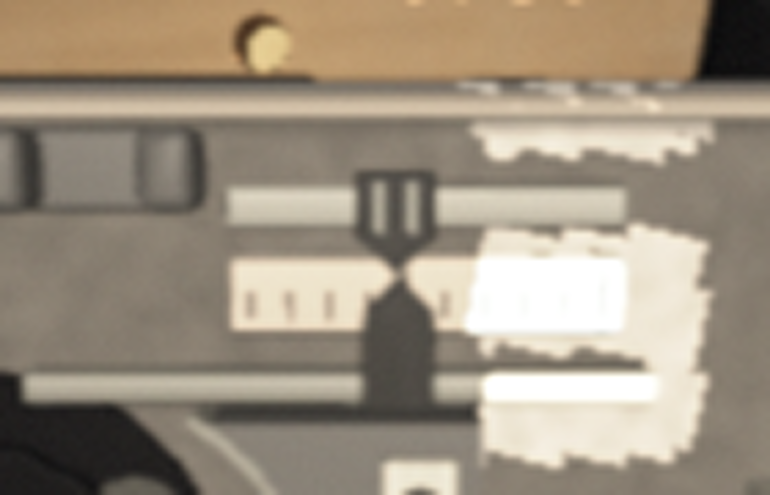

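```bash
python3 -m inch '[[[0,0,15,0,0,0],[0,0,15,0,0,0],[0,0,0,0,0,0]]]'; python3 - <<'E'
from h import *
c=cam("wrist"); crop(c["image"],260,60,400,165,5.5,"w10z.png")
import pickle; pickle.dump(c,open("w10.pkl","wb"))
print(monitor.read_state()["tool_pos"])
E
```

```text
t: 14.42
tool_pos: [0.4826, 0.3064, 0.1339]
orientation: [-1.566, -0.146, 0.147]
force: [0.3, -0.3, 0.3]
opening: 0.0003
[0.48273481 0.30566553 0.13379653]
```

View pics/w10z.png

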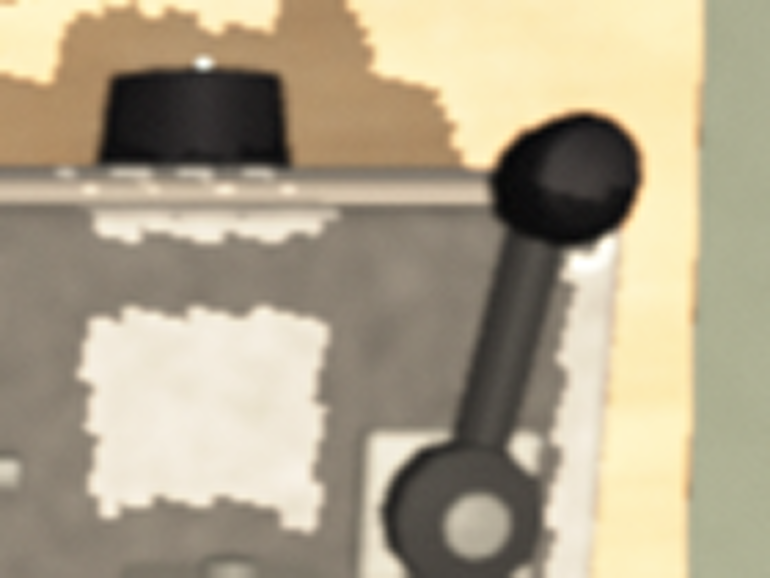

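```bash
python3 - <<'E'
from h import *
import pickle; c=pickle.load(open("w10.pkl","rb"))
f=lambda u,v:(260+u/5.5,60+v/5.5)
k=onz(c,*f(567,180),.093); print("knob",k, onz(c,*f(588,176),.103))
for z in (.085,.09,.095): print("piv",z,onz(c,*f(480,522),z))
a=cam("top"); cr=a["image"]; crop(cr,150,195,190,245,11,"t10.png")
# two-view: top-cam pixel of knob approx (161,233)
print(proj(a,[k]), tri([ray(c,*f(567,180)),ray(a,160.8,233.0)]))
XH=np.array([np.cos(.185),np.sin(.185),0])
p=onz(c,*f(480,522),.092); d=k-p; print(np.linalg.norm(d[:2]),"pump rel",d@XH,d@YH)
E
```

```text
knob [0.39272212 0.35343998 0.093     ] [0.39286997 0.35248302 0.103     ]
piv 0.085 [0.43316586 0.35627039 0.085     ]
piv 0.09 [0.43264292 0.35472995 0.09      ]
piv 0.095 [0.43211997 0.35318951 0.095     ]
[[161.06744011 232.99752002]] [0.39271435 0.35392817 0.09220299]
0.03971733490210839 pump rel -0.03915793205995401 0.006642518235899909
```

View pics/t10.png

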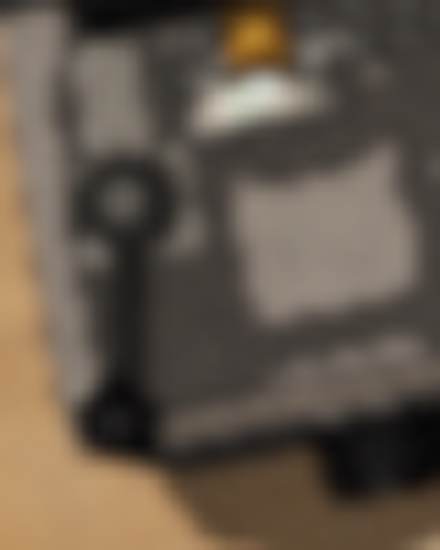

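```bash
python3 -m inch '[[[-26,0,10,0,0,0],[-26,0,10,0,0,0],[-27,0,11,0,0,0],[0,0,0,0,0,0]]]'; python3 -m inch '[[[0,19,0,0,0,0],[0,17,0,0,0,0],[0,0,0,0,0,0]]]'; python3 - <<'E'
from h import *
c=cam("wrist"); print(monitor.read_state()["tool_pos"],monitor.read_state()["force"])
cv2.imwrite("pics/w11.png",c["image"])
a=cam("top"); crop(a["image"],140,170,215,245,8,"t11.png")
a=cam("scene"); crop(a["image"],165,130,285,220,6.5,"s11z.png")
E
```

```text
t: 15.02
tool_pos: [0.3985, 0.3206, 0.1338]
orientation: [-1.566, -0.145, 0.146]
force: [0.5, 0.2, -0.1]
opening: 0.0003
t: 15.4
tool_pos: [0.3986, 0.3191, 0.0949]
orientation: [-1.568, -0.141, 0.148]
force: [-0.9, -0.3, -0.5]
opening: 0.0006
[0.39925334 0.31962575 0.09617271] [0.12052117 0.30828511 0.51433155]
```

View pics/w11.png

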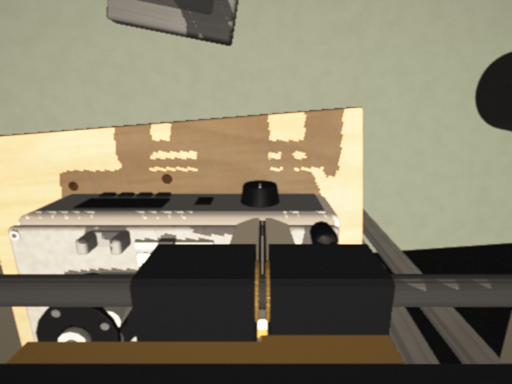

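View pics/t11.png

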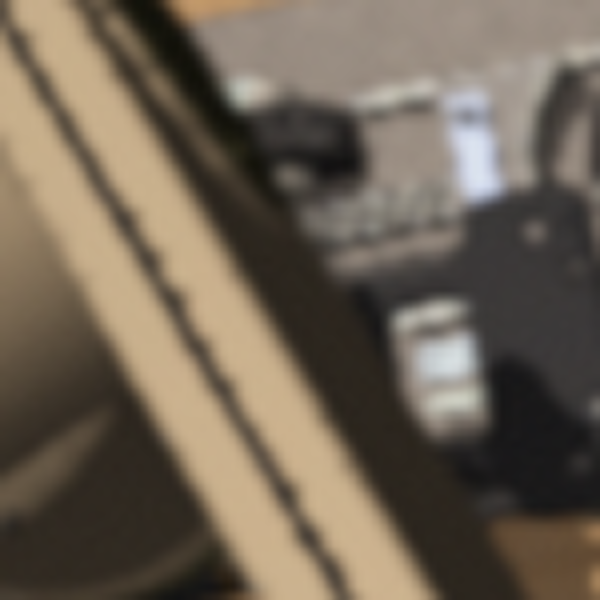

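View pics/s11z.png

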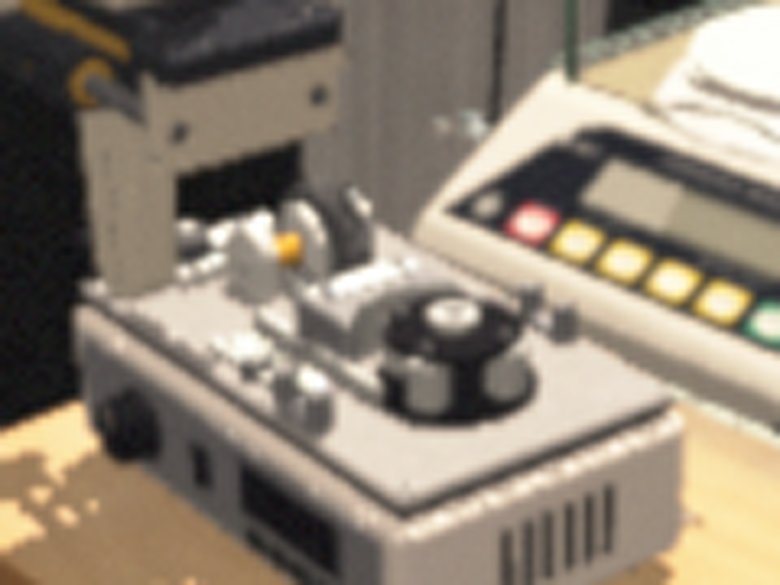

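```bash
python3 -m inch '[[[0,0,6,0,0,0],[0,0,6,0,0,0],[0,0,5,0,0,0],[0,0,0,0,0,0]]]'; python3 -m inch '[[[0,0,5,0,0,0],[0,0,5,0,0,0],[0,0,0,0,0,0]]]'; python3 - <<'E'
from h import *
c=cam("wrist"); print(monitor.read_state()["tool_pos"],monitor.read_state()["force"])
cv2.imwrite("pics/w12.png",c["image"][150:300,200:420])
E
```

```text
t: 16.05
tool_pos: [0.3967, 0.3378, 0.0982]
orientation: [-1.566, -0.145, 0.145]
force: [0.1, -0.1, 0.8]
opening: 0.0005
t: 16.42
tool_pos: [0.3948, 0.3475, 0.098]
orientation: [-1.566, -0.145, 0.145]
force: [0.3, -0.6, 0.6]
opening: 0.0006
[0.39470882 0.34735374 0.09790515] [-0.01678351  0.35242754  0.47502599]
```

View pics/w12.png

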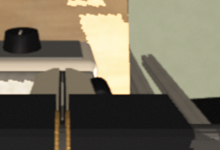

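```bash
python3 -m inch '[[[0,0,5,0,0,0],[0,0,5,0,0,0],[2,0,4,0,0,0],[4,0,4,0,0,0],[0,0,0,0,0,0]]]'; python3 - <<'E'
from h import *
c=cam("wrist"); print(monitor.read_state()["tool_pos"],monitor.read_state()["force"])
cv2.imwrite("pics/w13.png",cv2.resize(c["image"][150:300,200:420],None,fx=3,fy=3))
E
```

```text
t: 17.1
tool_pos: [0.3974, 0.3664, 0.0977]
orientation: [-1.566, -0.145, 0.145]
force: [-0.5, -0.2, 0.4]
opening: 0.0005
[0.39737889 0.36624013 0.09775279] [ 0.07501884  0.43423266 -0.48899727]
```

View pics/w13.png

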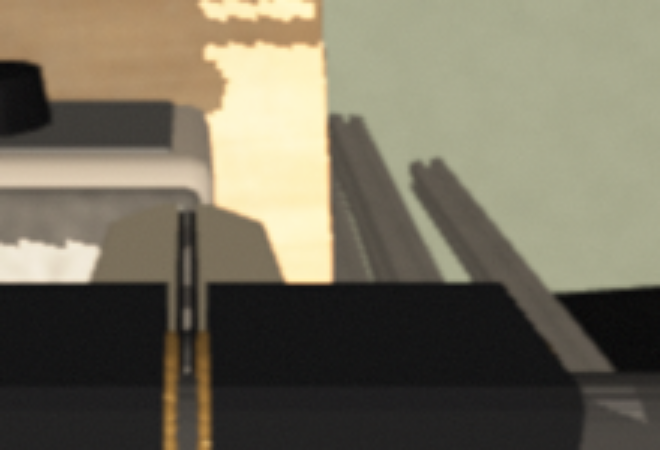

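```bash
python3 -m inch '[[[3,0,5,0,0,0],[3,0,5,0,0,0],[2,0,2,0,0,0],[0,0,0,0,0,0]]]'; python3 -m inch '[[[2,0,0,0,0,0],[2,0,0,0,0,0],[0,0,0,0,0,0]]]'; python3 -m inch '[[[1.5,0,0,0,0,0],[0,0,0,0,0,0]]]'
```

```text
t: 17.65
tool_pos: [0.4033, 0.3795, 0.0979]
orientation: [-1.566, -0.145, 0.145]
force: [-0.3, -0.3, 0.1]
opening: 0.0007
t: 18.02
tool_pos: [0.405, 0.3798, 0.0977]
orientation: [-1.566, -0.141, 0.149]
force: [-11.2, -1.3, 6.3]
opening: 0.0005
t: 18.27
tool_pos: [0.4053, 0.3799, 0.0977]
orientation: [-1.567, -0.14, 0.151]
force: [-17.5, -2.2, 10.8]
opening: 0.0006
```

```bash
python3 -m inch '[[[-10,0,0,0,0,0],[-10,0,-5,0,0,0],[0,-30,0,0,0,0],[0,-20,0,0,0,0],[40,0,-15,0,0,0],[40,0,-15,0,0,0],[20,0,-15,0,0,0],[0,0,0,0,0,0]]]'; python3 - <<'E'
from h import *
c=cam("wrist"); print(monitor.read_state()["tool_pos"],monitor.read_state()["force"])
crop(c["image"],110,50,430,290,2.5,"w14.png")
E
```

```text
t: 19.27
tool_pos: [0.4973, 0.3442, 0.1477]
orientation: [-1.567, -0.143, 0.143]
force: [-1.0, 0.2, 0.2]
opening: 0.0007
[0.49622821 0.34488221 0.14756081] [-0.18868806  1.04667849  0.04157656]
```

View pics/w14.png

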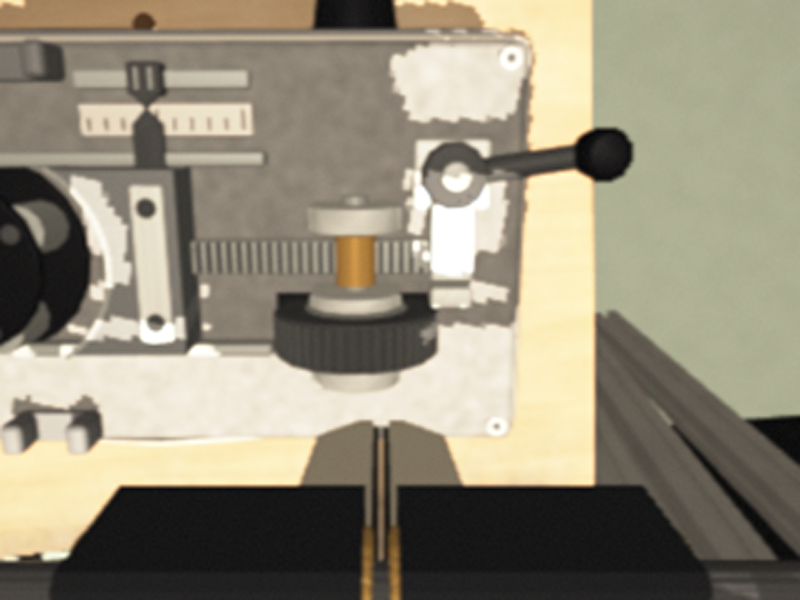

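```bash
python3 - <<'E'
from h import *
c=cam("wrist"); f=lambda u,v:(110+u/2.5,50+v/2.5)
k=onz(c,*f(603,155),.093);p=onz(c,*f(457,178),.092)
XH=np.array([np.cos(.185),np.sin(.185),0]);d=k-p
print(np.linalg.norm(d[:2]),"angle from front",np.arctan2(d@YH,-d@XH), "start",np.arctan2(.0066,.0392))
print("gap",gap(c,f(147,106),f(148,108)))
crop(c["image"],130,60,220,130,8,"w15.png")
E
```

```text
0.03974696776902525 angle from front 1.4186695938653047 start 0.16680293562440313
gap 0.23484733915507805
```

View pics/w15.png

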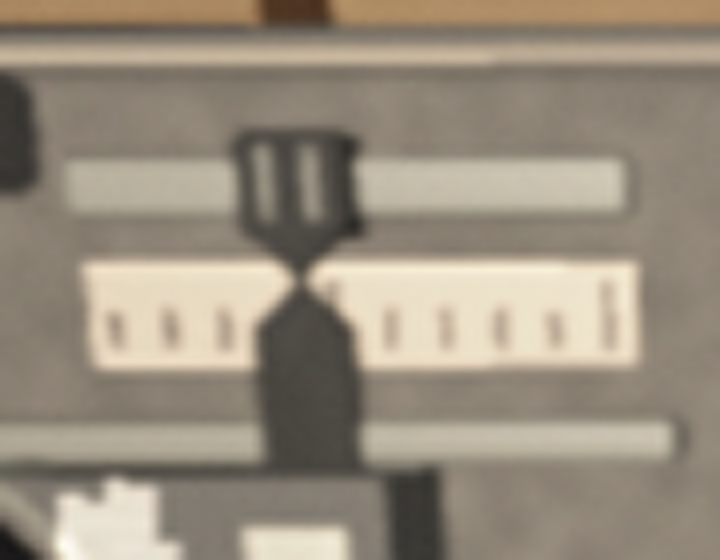

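Lever turned 1.25 rad (0.167 → 1.419 from front); pointer tip and tab tip are both at about column 300 of this crop, touching. The robot is clear of everything.

```bash
python3 -m inch '[[[0,-15,0,0,0,0],[0,0,0,0,0,0],[0,0,0,0,0,0],[0,0,0,0,0,0]]]'; python3 -c "
from plant import robot; print(robot.close_job())"
```

```text
t: 19.88
tool_pos: [0.4961, 0.3458, 0.1628]
orientation: [-1.566, -0.145, 0.145]
force: [-0.7, 0.1, 0.1]
opening: 0.0004
the job is handed in; nothing more can be done
None
```

The pump is set and locked, and I handed the job in at t ≈ 20 s. `close_job` gave no verdict, so the results below are my own measurements.

- **Setting the shoe:** I closed the gripper and gave the wheel five fingertip strokes to the left, which took out the initial gap of about 19 mm. The downward force in the readings was mostly 5–10 N. It peaked at about 15 N during the first stroke, above the 4–10 N you gave for carrying the wheel but well under 40 N. I pressed more lightly after that.
- **Pointer position:** With the finger off the wheel, a view from above the scale showed the pointer within about 0.2 mm of the tab's tip. After locking, it measured about 0.2 mm again.
- **Clamp lever:** I pushed it over until it met its stop, with about 18 N of sideways force at the stop (limit 60 N). From the pictures it turned 1.25 rad, from 0.17 to 1.42 rad measured from the pump's front.
- **Left alone:** At the end the robot was clear of everything, with a wrist force of about 0.7 N, which is within its noise. The setting tab looked unmoved. I never went near the vials or forceps, but I did not measure their positions again at the end.

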